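# Line up the doming stakes by head size

### The job

Put the four steel doming stakes away on the wooden strip, one upright and centred on each felt pad, in order of head size: the smallest on the pad next to the red post, growing to the largest on the pad next to the white post. Set each one down rather than dropping it, don't tip any over, and leave them standing free and still.

Things in the scene. Friction and masses are not known exactly. Their poses are not given: they have to be found in the camera images.
- stake_28_mid (a point): The smallest of 4 loose upright mushroom-like steel stakes, all 76 mm tall; heads 28, 38, 48, 58 mm. Dark foot 52 mm dia, 10 thick; dark stem 20 mm dia to 26 mm up; bright head 28 mm dia, straight sides 26 to 52 mm up (grip here), then a dome. About 0.25 kg. Point: on its axis, 38 mm above its underside, mid-way up the head's straight sides; z up; yaw means nothing.
- stake_38_mid (a point): The second smallest of 4 loose upright mushroom-like steel stakes, all 76 mm tall; heads 28, 38, 48, 58 mm. Dark foot 52 mm dia, 10 thick; dark stem 20 mm dia to 26 mm up; bright head 38 mm dia, straight sides 26 to 52 mm up (grip here), then a dome. About 0.33 kg. Point: on its axis, 38 mm above its underside, mid-way up the head's straight sides; z up; yaw means nothing.
- stake_48_mid (a point): The second largest of 4 loose upright mushroom-like steel stakes, all 76 mm tall; heads 28, 38, 48, 58 mm. Dark foot 52 mm dia, 10 thick; dark stem 20 mm dia to 26 mm up; bright head 48 mm dia, straight sides 26 to 52 mm up (grip here), then a dome. About 0.42 kg. Point: on its axis, 38 mm above its underside, mid-way up the head's straight sides; z up; yaw means nothing.
- stake_58_mid (a point): The largest of 4 loose upright mushroom-like steel stakes, all 76 mm tall; heads 28, 38, 48, 58 mm. Dark foot 52 mm dia, 10 thick; dark stem 20 mm dia to 26 mm up; bright head 58 mm dia, straight sides 26 to 52 mm up (grip here), then a dome. About 0.55 kg. Point: on its axis, 38 mm above its underside, mid-way up the head's straight sides; z up; yaw means nothing.
- pad_a: The leftmost (robot's left, +y) of 4 dark blue round pads in a row, 80 mm apart, on a fixed light wooden strip (90 x 380 mm, 12 mm high). Pad 62 mm in diameter, 2 mm thick; origin at the centre of its underside, on the strip's top; its upper face is 14 mm above the bench. y runs along the row to the robot's left, x across the row away from the robot, z up.
- pad_b: The second from the robot's left of 4 dark blue round pads in a row, 80 mm apart, on a fixed light wooden strip (90 x 380 mm, 12 mm high). Pad 62 mm in diameter, 2 mm thick; origin at the centre of its underside, on the strip's top; its upper face is 14 mm above the bench. y runs along the row to the robot's left, x across the row away from the robot, z up.
- pad_c: The third from the robot's left of 4 dark blue round pads in a row, 80 mm apart, on a fixed light wooden strip (90 x 380 mm, 12 mm high). Pad 62 mm in diameter, 2 mm thick; origin at the centre of its underside, on the strip's top; its upper face is 14 mm above the bench. y runs along the row to the robot's left, x across the row away from the robot, z up.
- pad_d: The rightmost (robot's right, -y) of 4 dark blue round pads in a row, 80 mm apart, on a fixed light wooden strip (90 x 380 mm, 12 mm high). Pad 62 mm in diameter, 2 mm thick; origin at the centre of its underside, on the strip's top; its upper face is 14 mm above the bench. y runs along the row to the robot's left, x across the row away from the robot, z up.
- red_post: Red post, 24 mm in diameter, 25 mm tall, fixed at one end of the wooden strip (left or right, it differs between starts), in line with the pads, 52 mm beyond the end pad's centre. The smallest stake belongs at this end; a white post of the same size stands at the other end. Origin at the centre of its underside, on the strip's top.
Mind the look-alikes: they are no part of the job. Leave any turquoise or yellow look-alike of the part that bears stake_38_mid alone. What is shaped like the part that bears stake_58_mid but orange is not meant.

How it is judged:
At the end, for the whole second after the job is handed in: Each stake's axis is within 12 mm of the centre of its own pad, smallest head at the red post's end and then in growing order to the largest at the white post's end; each is upright (within 0.1 rad), standing on its pad (its mid point 48 to 56 mm above the bench) and at rest (below 0.02 m/s) (((horizontal distance between red_post and pad_a below 0.09 m and horizontal distance between stake_28_mid and pad_a below 0.012 m and horizontal distance between stake_38_mid and pad_b below 0.012 m and horizontal distance between stake_48_mid and pad_c below 0.012 m and horizontal distance between stake_58_mid and pad_d below 0.012 m) or (horizontal distance between red_post and pad_d below 0.09 m and horizontal distance between stake_28_mid and pad_d below 0.012 m and horizontal distance between stake_38_mid and pad_c below 0.012 m and horizontal distance between stake_48_mid and pad_b below 0.012 m and horizontal distance between stake_58_mid and pad_a below 0.012 m)) and height (world z) of stake_28_mid between 0.048 and 0.056 m and angle between each of stake_28_mid, stake_38_mid, stake_48_mid, stake_58_mid's own z axis and vertical below 0.1 rad and linear speed of each of stake_28, stake_38, stake_48, stake_58 below 0.02 m/s and height (world z) of stake_38_mid between 0.048 and 0.056 m and height (world z) of stake_48_mid between 0.048 and 0.056 m and height (world z) of stake_58_mid between 0.048 and 0.056 m); the robot touches nothing.
It fails at once if a stake is dropped (moves faster than 0.5 m/s with no finger on it) ((linear speed of stake_28 above 0.5 m/s and contact force between the fingers and stake_28 below 0.1 N) or (linear speed of stake_38 above 0.5 m/s and contact force between the fingers and stake_38 below 0.1 N) or (linear speed of stake_48 above 0.5 m/s and contact force between the fingers and stake_48 below 0.1 N) or (linear speed of stake_58 above 0.5 m/s and contact force between the fingers and stake_58 below 0.1 N)).
It fails at once if a stake is tipped over (leans more than 0.6 rad) (angle between any of stake_28_mid, stake_38_mid, stake_48_mid, stake_58_mid's own z axis and vertical above 0.6 rad).
It also fails if it takes over 90 s, if anything falls off the work surface, if the arm or the gripper's body presses on something with over 40 N, if the wrist force passes 120 N, or if a joint passes its speed limit or range.

### The arm

A 7-joint arm with a two-finger parallel gripper is mounted at the origin on the work surface. World frame = base frame: x ahead of the robot, y to its left, z up, the work surface at z = 0. Lengths are in m, angles in rad, forces in N, time in s.
With the tool pointing down it reaches from about 0.425 to 0.925 m from the base axis. Payload 6.8 kg.
Tool frame: the origin (TCP) lies midway between the tips of the shut fingers; the grasp point (between the pads) lies 19 mm behind it; z points along the fingers, y is the line along which they close (so a half turn about z gives the same grasp; the last joint's range is limited). The gripper opens to 85 mm and grips with 20 to 120 N. Pads are 22 mm wide; open, the fingers measure 114 mm over their backs; the gripper's body (76 mm by 85 mm) begins 54 mm behind the grasp point. The pads swing forward as they close: fully open they stand 13 mm farther back than shut.
Start: joints at [-1.25, 0.477, 0.022, 1.555, -0.011, 1.109, -0.083], TCP at [0.281, 0.614, 0.231] pointing down, gripper open.
Joint ranges: [-2.96, 2.96], [-0.34, 2.1], [-1.41, 1.46], [0.24, 2.44], [-1.37, 4.51], [0.17, 1.92], [-2.96, 2.96]. Speed limits (rad/s): [2.39, 2.39, 3.14, 3.14, 3.14, 3.14, 3.14].

### API

Orientations are given as a rotation vector (axis times angle).
In Python, from bench import r gives the robot as it stands.
- The arm moves only by the tool servo_tool, never from a script. Its arguments are lists of equal length, an entry for each row: "turn": the turn, a rotation vector about the world's x, y, z in units of 5 degrees (1.0 is 5 degrees), a list of three; "slide": the shift along the world's x, y, z in units of 30 mm (1.0 is 30 mm), a list of three; "hand": the opening, from 0 (shut) to 1 (fully open). In form: {"turn": [[rx, ry, rz], ...], "slide": [[dx, dy, dz], ...], "hand": [hand, ...]}. A call has 1 to 8 rows; each row is the pose to reach, as a shift and turn from the pose commanded when the call began; what a row does not reach only later rows make up. A row lasts 1/8 s, in which the tool goes at most 62.5 mm and 10.7 degrees, less where a joint would pass 70% of its speed; a pose out of reach is approached as far as the arm can. A call with a gripper value outside its range is refused whole. The fingers move at their own pace and stop on an object; "squeeze" is the grip in N (left out, the last holds). Time passes only in rows, so rows that repeat a pose let the fingers close. It gives the time, the measured TCP pose, the force, the opening and the grip force at its end, in the units of the state.
- r.get_obs(): the state, without advancing time (a new reading comes with each control period).
- r.grab_frame(name): name is "side" or "top"; returns (picture, depth): 400x640x3 uint8, red, green, blue; 400x640 float32, m along the optical axis (not along the pixel's ray), 0 where there is no reading.
- r.get_calibration(name): a dict with "fovy" (degrees; the focal length in pixels is half the picture's height over the tangent of half this angle, whatever the lens; pixels are square), "cx", "cy" (the principal point, pixels), "R" (3x3) and "t" (3): a world point X has camera coordinates R X + t. Camera axes: x right, y down, z forward; pixel columns grow to the right and rows downward; lengths in m; the calibration is good to about 2 mm. A picture is of the moment at which its call begins. get_calibration takes no time and is no camera call.
- r.hand_in(): hands the job in; it is judged then, once.
The state is a dict: "clock": time; "joints": joint angles; "qvel": joint speeds; "tau": joint torques, N m; "tcp_pos": TCP position; "orientation": TCP orientation; "contact_force": force on the tool from outside, world axes, zero at the start; "moment": the same for the moment, N m; "grip_width": finger opening in m; "gripper_force": force on a finger pad.
Only numpy, scipy, OpenCV 4.12 (cv2) and the standard library are available. Lean on these libraries where they do the work, as an engineer would, in place of code of your own. Each camera call takes 0.05 s, during which the arm holds its last target. There are 200 camera calls.

## Working session

There is one attempt and no reset: what is moved stays moved. The work goes in short steps, Python scripts to look and compute and a tool call to move; the robot and the scene stay as the last step left them, time stands still between calls to the robot, and variables do not carry over. Pictures are saved under pics/ and viewed, at most 14 in all, crops included, and the job is handed in when it is done.

Besides the shell and the picture viewer there is one more tool, called after "Request:" by a JSON object that holds its "method" and its "body", one argument or row to a line. servo_tool: Moves the arm, as the interface text tells. Its arguments: {"type":"object","properties":{"turn":{"type":"array"},"slide":{"type":"array"},"hand":{"type":"array"},"squeeze":{"type":"number"}},"required":["turn","slide","hand"]}

```bash
mkdir -p pics; ls
cat > h.py <<'E'
import numpy as np, cv2
from bench import r
def cam(n):
    c=r.get_calibration(n); f=200/np.tan(np.radians(c["fovy"])/2)
    return f,c["cx"],c["cy"],np.array(c["R"]),np.array(c["t"])
def onplane(n,u,v,z):
    f,cx,cy,R,t=cam(n); C=-R.T@t; d=R.T@np.array([(u-cx)/f,(v-cy)/f,1.]); return C+d*(z-C[2])/d[2]
def cloud(n,dep):
    f,cx,cy,R,t=cam(n); v,u=np.mgrid[0:400,0:640]
    P=np.stack([(u-cx)/f*dep,(v-cy)/f*dep,dep],-1)-t
    return P@R
def save(n,name):
    p,d=r.grab_frame(n); cv2.imwrite(f"pics/{name}.png",p[:,:,::-1]); np.savez(f"pics/{name}.npz",p=p,d=d); return p,d
E
python3 - <<'E'
from h import *
for n in("top","side"):
    save(n,n+"0"); c=r.get_calibration(n); f,cx,cy,R,t=cam(n); print(n,c, -R.T@t)
print(r.get_obs())
E
```

```text
pics
top {'fovy': 46.44850297257706, 'cx': 322.07536624167903, 'cy': 191.89534560767845, 'R': array([[ 0.00790537, -0.99995747,  0.0047494 ],
       [-0.99761532, -0.00821234, -0.06852903],
       [ 0.06856512, -0.00419633, -0.99763782]]), 't': array([-0.00833893,  0.53214524,  1.03868966])} [4.59724288e-01 3.90268731e-04 1.07274309e+00]
side {'fovy': 45.84438385116385, 'cx': 327.48028236803066, 'cy': 197.48293863848752, 'R': array([[ 0.92723388, -0.37362797, -0.02528775],
       [-0.19576343, -0.4260458 , -0.8832676 ],
       [ 0.31923974,  0.82394606, -0.4681868 ]]), 't': array([-0.48809597,  0.16146387,  0.97409495])} [ 0.17321802 -0.91617701  0.58633135]
{'clock': 0.1, 'joints': array([-1.25007638,  0.47772966,  0.02233968,  1.55631533, -0.01151889,
        1.10931287, -0.08306718]), 'qvel': array([ 9.16658697e-05, -1.27236093e-03, -1.44024738e-03, -4.00795420e-03,
       -1.85177254e-04, -3.42100170e-04, -6.68485608e-04]), 'tau': array([ 4.36933376e-03, -5.97757924e+01,  1.61351234e+00, -2.81957048e+01,
        1.28405527e-02,  4.95578803e-03,  2.54916779e-05]), 'tcp_pos': array([0.28044919, 0.61340897, 0.23043042]), 'orientation': array([-6.68313581e-01, -3.06942814e+00,  2.54179440e-03]), 'contact_force': array([ 0.17877365,  0.36928042, -0.26254241]), 'moment': array([-0.03931159,  0.03895074, -0.05952431]), 'gripper_force': 0.0, 'grip_width': 0.08541188001309467}
```

View pics/top0.png

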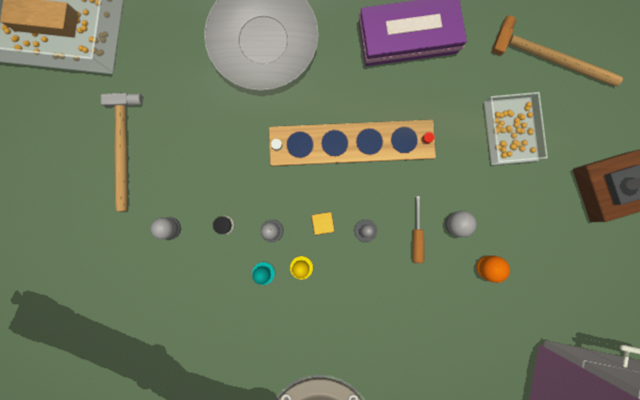

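View pics/side0.png

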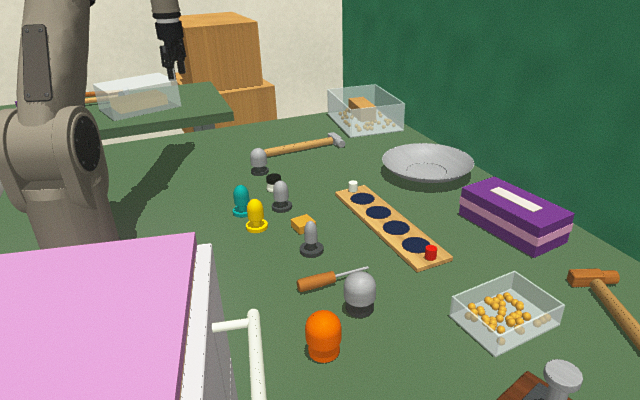

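The top view shows the heads at about (165,228), (271,231), (366,231) and (461,224). The pads are at (300,145) to (404,140), with the white post at (277,144) and the red post at (429,138). The side view agrees. The red post is on the robot's right, so the smallest stake goes on pad_d.

```bash
cat >> h.py <<'E'
def stakes(pt,dt,seeds):
    P=cloud("top",dt)
    for u,v in seeds:
        g=onplane("top",u,v,0.05)
        m=(np.hypot(P[...,0]-g[0],P[...,1]-g[1])<0.05)&(P[...,2]>0.04)&(P[...,2]<.13)&(dt>0)
        Q=P[m]; (c,rad)=cv2.minEnclosingCircle(Q[:,:2].astype(np.float32))
        print((u,v),"ctr",np.round(c,4),"dia",round(2*rad,4),"ztop",Q[:,2].max().round(4),len(Q))
def pads(p):
    hsv=cv2.cvtColor(p,cv2.COLOR_RGB2HSV); 
    m=cv2.inRange(hsv,(105,90,20),(130,255,140)); m[:110]=0;m[180:]=0;m[:,:270]=0;m[:,440:]=0
    n,_,st,ce=cv2.connectedComponentsWithStats(m)
    for i in range(1,n):
        if st[i,4]>80: print("pad",ce[i].round(1),st[i],onplane("top",*ce[i],0.014).round(4))
E
python3 - <<'E'
from h import *
z=np.load("pics/top0.npz"); 
stakes(z["p"],z["d"],[(165,228),(271,231),(366,231),(461,224)])
pads(z["p"])
for n,(u,v) in dict(red=(429,138),white=(277,144)).items(): print(n,onplane("top",u,v,0.037))
S=np.load("pics/side0.npz"); P=cloud("side",S["d"])
for g in [(.41,.338),(.41,.111),(.41,-.1),(.42,-.3)]:
    m=(np.hypot(P[...,0]-g[0],P[...,1]-g[1])<0.06)&(P[...,2]>0.03)&(P[...,2]<.1)&(S["d"]>0)
    Q=P[m]; print(g,Q.min(0).round(3),Q.max(0).round(3))
E
```

```text
(165, 228) ctr [0.449  0.3436] dia 0.0481 ztop 0.079 421
(271, 231) ctr [0.4452 0.1092] dia 0.0376 ztop 0.0795 234
(366, 231) ctr [ 0.4474 -0.1034] dia 0.0272 ztop 0.0796 130
(461, 224) ctr [ 0.4638 -0.3115] dia 0.0576 ztop 0.082 587
pad [334.3 142.7] [323 131  24  24 465] [ 0.6458 -0.0313  0.014 ]
pad [369.1 141.2] [357 130  25  24 462] [ 0.6499 -0.111   0.014 ]
pad [403.5 141. ] [392 130  24  22 397] [ 0.6511 -0.1901  0.014 ]
pad [299.4 144.3] [288 133  24  24 465] [0.6415 0.0487 0.014 ]
red [ 0.65431252 -0.2433425   0.037     ]
white [0.63771944 0.09795271 0.037     ]
(0.41, 0.338) [0.425 0.317 0.03 ] [0.47  0.36  0.079]
(0.41, 0.111) [0.35 0.09 0.03] [0.463 0.132 0.078]
(0.41, -0.1) [ 0.433 -0.118  0.03 ] [ 0.46  -0.095  0.077]
(0.42, -0.3) [ 0.435 -0.341  0.03 ] [ 0.479 -0.289  0.078]
```

Head diameters came out at 48.1, 37.6, 27.2 and 57.6 mm, and the pads are 80 mm apart, so the measurements hold up. The fingers will close across the row, along x. I'll start with the 48 mm stake.

Request:
{"method": "servo_tool", "body": {
  "turn": [
    [0, 0, -1.6],
    [0, 0, -3.2],
    [0, 0, -4.8],
    [0, 0, -6.4],
    [0, 0, -8],
    [0, 0, -9.6],
    [0, 0, -11.2],
    [0, 0, -12.5]
  ],
  "slide": [
    [0.7, -1.1, -0.4],
    [1.4, -2.2, -0.9],
    [2.1, -3.4, -1.4],
    [2.8, -4.5, -1.8],
    [3.5, -5.6, -2.3],
    [4.2, -6.8, -2.8],
    [4.9, -7.9, -3.2],
    [5.6, -9.0, -3.7]
  ],
  "hand": [1, 1, 1, 1, 1, 1, 1, 1],
  "squeeze": 60
}}

```text
clock: 1.1
tcp_pos: [0.4491, 0.3428, 0.1198]
orientation: [2.168, 2.273, 0.0]
contact_force: [0.3, 0.2, 0.1]
grip_width: 0.0853
gripper_force: 0.0
```

Request:
{"method": "servo_tool", "body": {
  "turn": [
    [0, 0, 0],
    [0, 0, 0],
    [0, 0, 0],
    [0, 0, 0],
    [0, 0, 0],
    [0, 0, 0],
    [0, 0, 0],
    [0, 0, 0]
  ],
  "slide": [
    [0, 0, -0.8],
    [0, 0, -1.6],
    [0, 0, -2.4],
    [0, 0, -3.0],
    [0, 0, -3.4],
    [0, 0, -3.4],
    [0, 0, -3.4],
    [0, 0, -3.4]
  ],
  "hand": [1, 1, 1, 1, 1, 0.4, 0.4, 0.4]
}}

```text
clock: 2.1
tcp_pos: [0.4491, 0.3443, 0.0194]
orientation: [-2.164, -2.277, -0.002]
contact_force: [-1.1, -0.2, 4.0]
grip_width: 0.0467
gripper_force: 61.7
```

Request:
{"method": "servo_tool", "body": {
  "turn": [
    [0, 0, 0],
    [0, 0, 0],
    [0, 0, 0],
    [0, 0, 0]
  ],
  "slide": [
    [0, 0, 0],
    [0, 0, 0],
    [0, 0, 0],
    [0, 0, 0]
  ],
  "hand": [0.3, 0.3, 0.3, 0.3]
}}

```text
clock: 2.6
tcp_pos: [0.4491, 0.3443, 0.0194]
orientation: [-2.164, -2.277, -0.002]
contact_force: [-1.5, -0.8, 6.4]
grip_width: 0.0465
gripper_force: 61.9
```

Request:
{"method": "servo_tool", "body": {
  "turn": [
    [0, 0, 0],
    [0, 0, 0],
    [0, 0, 0],
    [0, 0, 0],
    [0, 0, 0],
    [0, 0, 0],
    [0, 0, 0],
    [0, 0, 0]
  ],
  "slide": [
    [0, 0, 0.4],
    [0, 0, 1.2],
    [0, 0, 2.2],
    [0, 0, 3.2],
    [0, 0, 4.0],
    [0.2, -0.4, 4],
    [0.6, -1.2, 4],
    [1.2, -2.4, 4]
  ],
  "hand": [0.3, 0.3, 0.3, 0.3, 0.3, 0.3, 0.3, 0.3]
}}

```text
clock: 3.6
tcp_pos: [0.484, 0.2708, 0.1371]
orientation: [-2.161, -2.279, 0.003]
contact_force: [0.3, -0.2, -3.7]
grip_width: 0.0466
gripper_force: 62.3
```

Request:
{"method": "servo_tool", "body": {
  "turn": [
    [0, 0, 0],
    [0, 0, 0],
    [0, 0, 0],
    [0, 0, 0],
    [0, 0, 0],
    [0, 0, 0],
    [0, 0, 0],
    [0, 0, 0]
  ],
  "slide": [
    [0.8, -1.5, 0],
    [1.6, -3.0, 0],
    [2.4, -4.5, 0],
    [3.2, -6.0, 0],
    [4.0, -7.5, 0],
    [4.7, -8.8, 0],
    [5.1, -9.7, 0],
    [5.36, -10.1, 0]
  ],
  "hand": [0.3, 0.3, 0.3, 0.3, 0.3, 0.3, 0.3, 0.3]
}}

```text
clock: 4.6
tcp_pos: [0.6446, -0.0347, 0.1369]
orientation: [-2.168, -2.273, 0.004]
contact_force: [-0.5, 0.6, -3.2]
grip_width: 0.0467
gripper_force: 62.3
```

Request:
{"method": "servo_tool", "body": {
  "turn": [
    [0, 0, 0],
    [0, 0, 0]
  ],
  "slide": [
    [0, 0, -0.8],
    [0, 0, -1.6]
  ],
  "hand": [0.3, 0.3]
}}

```text
clock: 4.85
tcp_pos: [0.6449, -0.0304, 0.089]
orientation: [-2.162, -2.277, 0.0]
contact_force: [0.0, 0.6, -3.4]
grip_width: 0.0465
gripper_force: 62.4
```

Request:
{"method": "servo_tool", "body": {
  "turn": [
    [0, 0, 0],
    [0, 0, 0],
    [0, 0, 0],
    [0, 0, 0],
    [0, 0, 0]
  ],
  "slide": [
    [0.03, 0, -0.6],
    [0.03, 0, -1.2],
    [0.03, 0, -1.6],
    [0.03, 0, -1.7],
    [0.03, 0, -1.75]
  ],
  "hand": [0.3, 0.3, 0.3, 0.3, 0.3]
}}

```text
clock: 5.48
tcp_pos: [0.6468, -0.0312, 0.0381]
orientation: [2.164, 2.277, 0.001]
contact_force: [-0.2, 0.2, -3.7]
grip_width: 0.0467
gripper_force: 62.4
```

Request:
{"method": "servo_tool", "body": {
  "turn": [
    [0, 0, 0],
    [0, 0, 0],
    [0, 0, 0],
    [0, 0, 0]
  ],
  "slide": [
    [0, 0, -0.05],
    [0, 0, -0.1],
    [0, 0, -0.15],
    [0, 0, -0.16]
  ],
  "hand": [0.3, 0.3, 0.3, 0.3]
}}

```text
clock: 5.98
tcp_pos: [0.6466, -0.0311, 0.0334]
orientation: [2.164, 2.277, 0.001]
contact_force: [-1.7, 0.6, 2.7]
grip_width: 0.0466
gripper_force: 62.7
```

Contact force on the tool rose from -3.7 to +2.7 N, so the stake is down. I'll release it and go up.

Request:
{"method": "servo_tool", "body": {
  "turn": [
    [0, 0, 0],
    [0, 0, 0],
    [0, 0, 0],
    [0, 0, 0],
    [0, 0, 0],
    [0, 0, 0],
    [0, 0, 0],
    [0, 0, 0]
  ],
  "slide": [
    [0, 0, 0],
    [0, 0, 0],
    [0, 0, 0],
    [0, 0, 0],
    [0, 0, 0.4],
    [0, 0, 1.4],
    [0, 0, 2.6],
    [0, 0, 3.5]
  ],
  "hand": [0.65, 0.75, 0.9, 1, 1, 1, 1, 1]
}}

```text
clock: 6.98
tcp_pos: [0.647, -0.0313, 0.1405]
orientation: [2.163, 2.276, 0.002]
contact_force: [0.2, 0.1, -0.4]
grip_width: 0.0858
gripper_force: 0.0
```

Request:
{"method": "servo_tool", "body": {
  "turn": [
    [0, 0, 0],
    [0, 0, 0],
    [0, 0, 0],
    [0, 0, 0],
    [0, 0, 0],
    [0, 0, 0],
    [0, 0, 0],
    [0, 0, 0]
  ],
  "slide": [
    [-0.8, -0.3, 0],
    [-2, -0.7, 0],
    [-3.2, -1.1, -0.1],
    [-4.4, -1.6, -0.3],
    [-5.4, -2, -0.4],
    [-6.2, -2.3, -0.5],
    [-6.65, -2.4, -0.6],
    [-6.65, -2.4, -0.6]
  ],
  "hand": [1, 1, 1, 1, 1, 1, 1, 1]
}}

```text
clock: 7.98
tcp_pos: [0.4466, -0.1031, 0.1203]
orientation: [-2.164, -2.277, -0.001]
contact_force: [-0.6, -0.5, -1.0]
grip_width: 0.0852
gripper_force: 0.0
```

Run:
```python
from h import *
p,d=save("top","top1"); S=save("side","side1")
stakes(p,d,[(334,140),(271,231),(461,224)]); pads(p)
```

```text
(334, 140) ctr [ 0.6466 -0.0307] dia 0.0474 ztop 0.0946 405
(271, 231) ctr [0.4453 0.1092] dia 0.038 ztop 0.0784 237
(461, 224) ctr [ 0.4639 -0.3117] dia 0.0575 ztop 0.0802 585
pad [369.1 141.3] [357 130  25  24 461] [ 0.6498 -0.1111  0.014 ]
pad [403.5 140.8] [392 130  24  22 405] [ 0.6515 -0.19    0.014 ]
pad [299.5 144.3] [288 133  24  24 465] [0.6415 0.0486 0.014 ]
```

The 48 mm stake stands within 1 mm of its pad's centre. Next is the 28 mm stake.

Request:
{"method": "servo_tool", "body": {
  "turn": [
    [0, 0, 0],
    [0, 0, 0],
    [0, 0, 0],
    [0, 0, 0],
    [0, 0, 0],
    [0, 0, 0],
    [0, 0, 0],
    [0, 0, 0]
  ],
  "slide": [
    [0, 0, -0.8],
    [0, 0, -1.6],
    [0, 0, -2.4],
    [0, 0, -3.0],
    [0, 0, -3.3],
    [0, 0, -3.3],
    [0, 0, -3.3],
    [0, 0, -3.3]
  ],
  "hand": [1, 1, 1, 0.8, 0.6, 0.4, 0.2, 0.1],
  "squeeze": 50
}}

```text
clock: 9.07
tcp_pos: [0.4471, -0.103, 0.0214]
orientation: [2.163, 2.277, 0.001]
contact_force: [-0.0, -0.1, -2.9]
grip_width: 0.0269
gripper_force: 49.2
```

Request:
{"method": "servo_tool", "body": {
  "turn": [
    [0, 0, 0],
    [0, 0, 0],
    [0, 0, 0],
    [0, 0, 0]
  ],
  "slide": [
    [0, 0, 0],
    [0, 0, 0],
    [0, 0, 0],
    [0, 0, 0]
  ],
  "hand": [0.1, 0.1, 0.1, 0.1]
}}

```text
clock: 9.57
tcp_pos: [0.447, -0.103, 0.0213]
orientation: [2.164, 2.277, 0.001]
contact_force: [-1.5, 1.5, 6.5]
grip_width: 0.0266
gripper_force: 50.1
```

Request:
{"method": "servo_tool", "body": {
  "turn": [
    [0, 0, 0],
    [0, 0, 0],
    [0, 0, 0],
    [0, 0, 0],
    [0, 0, 0],
    [0, 0, 0],
    [0, 0, 0],
    [0, 0, 0]
  ],
  "slide": [
    [0, 0, 0.4],
    [0, 0, 1.2],
    [0, 0, 2.2],
    [0, 0, 3.2],
    [0.2, -0.1, 4.0],
    [0.8, -0.3, 4],
    [1.7, -0.7, 4],
    [2.7, -1.1, 4]
  ],
  "hand": [0.1, 0.1, 0.1, 0.1, 0.1, 0.1, 0.1, 0.1]
}}

```text
clock: 10.58
tcp_pos: [0.5281, -0.1364, 0.1415]
orientation: [-2.164, -2.277, 0.0]
contact_force: [-0.2, 0.4, -2.1]
grip_width: 0.0264
gripper_force: 49.8
```

Request:
{"method": "servo_tool", "body": {
  "turn": [
    [0, 0, 0],
    [0, 0, 0],
    [0, 0, 0],
    [0, 0, 0],
    [0, 0, 0],
    [0, 0, 0],
    [0, 0, 0],
    [0, 0, 0]
  ],
  "slide": [
    [1, -0.4, 0],
    [2, -0.9, 0],
    [3, -1.4, 0],
    [3.8, -1.7, 0],
    [4.15, -1.82, 0],
    [4.15, -1.82, -0.6],
    [4.15, -1.82, -1.4],
    [4.15, -1.82, -2.0]
  ],
  "hand": [0.1, 0.1, 0.1, 0.1, 0.1, 0.1, 0.1, 0.1]
}}

```text
clock: 11.58
tcp_pos: [0.6503, -0.1897, 0.0788]
orientation: [-2.162, -2.276, 0.002]
contact_force: [-0.3, 0.6, -4.1]
grip_width: 0.0265
gripper_force: 49.8
```

Request:
{"method": "servo_tool", "body": {
  "turn": [
    [0, 0, 0],
    [0, 0, 0],
    [0, 0, 0]
  ],
  "slide": [
    [0, 0, -0.6],
    [0, 0, -1.0],
    [0, 0, -1.2]
  ],
  "hand": [0.1, 0.1, 0.1]
}}

```text
clock: 11.95
tcp_pos: [0.6521, -0.1906, 0.0442]
orientation: [-2.164, -2.277, 0.001]
contact_force: [-0.3, 0.9, -2.6]
grip_width: 0.0264
gripper_force: 49.8
```

Request:
{"method": "servo_tool", "body": {
  "turn": [
    [0, 0, 0],
    [0, 0, 0],
    [0, 0, 0],
    [0, 0, 0],
    [0, 0, 0],
    [0, 0, 0]
  ],
  "slide": [
    [0, 0, -0.08],
    [0, 0, -0.16],
    [0, 0, -0.22],
    [0, 0, -0.26],
    [0, 0, -0.3],
    [0, 0, -0.3]
  ],
  "hand": [0.1, 0.1, 0.1, 0.1, 0.1, 0.1]
}}

```text
clock: 12.7
tcp_pos: [0.6523, -0.1906, 0.0359]
orientation: [-2.164, -2.277, 0.0]
contact_force: [-1.4, -0.6, -2.4]
grip_width: 0.0267
gripper_force: 49.8
```

Request:
{"method": "servo_tool", "body": {
  "turn": [
    [0, 0, 0],
    [0, 0, 0],
    [0, 0, 0]
  ],
  "slide": [
    [0, 0, -0.03],
    [0, 0, -0.05],
    [0, 0, -0.05]
  ],
  "hand": [0.1, 0.1, 0.1]
}}

```text
clock: 13.08
tcp_pos: [0.6525, -0.1907, 0.0354]
orientation: [2.164, 2.277, 0.001]
contact_force: [-2.5, -0.2, 4.9]
grip_width: 0.0265
gripper_force: 50.6
```

The stake is in contact, so I'll release it, go up and head for the 38 mm stake at (0.4453, 0.1092).

Request:
{"method": "servo_tool", "body": {
  "turn": [
    [0, 0, 0],
    [0, 0, 0],
    [0, 0, 0],
    [0, 0, 0],
    [0, 0, 0],
    [0, 0, 0],
    [0, 0, 0],
    [0, 0, 0]
  ],
  "slide": [
    [0, 0, 0],
    [0, 0, 0],
    [0, 0, 0],
    [0, 0, 0],
    [0, 0, 0.4],
    [0, 0, 1.4],
    [0, 0, 2.6],
    [0, 0, 3.5]
  ],
  "hand": [0.35, 0.5, 0.7, 0.9, 1, 1, 1, 1]
}}

```text
clock: 14.08
tcp_pos: [0.6529, -0.1911, 0.1421]
orientation: [2.163, 2.276, 0.002]
contact_force: [0.4, 0.4, 0.1]
grip_width: 0.0856
gripper_force: 0.0
```

Request:
{"method": "servo_tool", "body": {
  "turn": [
    [0, 0, 0],
    [0, 0, 0],
    [0, 0, 0],
    [0, 0, 0],
    [0, 0, 0],
    [0, 0, 0],
    [0, 0, 0],
    [0, 0, 0]
  ],
  "slide": [
    [-1, 1.2, 0],
    [-2.2, 3.0, 0],
    [-3.4, 4.8, 0],
    [-4.6, 6.6, 0],
    [-5.7, 8.2, 0],
    [-6.5, 9.4, -0.2],
    [-6.9, 10.0, -0.5],
    [-6.9, 10.0, -0.6]
  ],
  "hand": [0.8, 0.8, 0.8, 0.8, 0.8, 0.8, 0.8, 0.8]
}}

```text
clock: 15.08
tcp_pos: [0.4447, 0.1107, 0.1219]
orientation: [-2.16, -2.281, -0.001]
contact_force: [0.4, -1.5, 0.4]
grip_width: 0.0682
gripper_force: 0.0
```

Run:
```python
from h import *
p,d=save("top","top2")
stakes(p,d,[(334,140),(403,139),(461,224)]); print(r.get_obs()["tcp_pos"])
P=cloud("top",d)
for c in [(262,273),(301,268)]: print(onplane("top",*c,0.05).round(3))
```

```text
(334, 140) ctr [ 0.6467 -0.0311] dia 0.0482 ztop 0.0939 403
(403, 139) ctr [ 0.6529 -0.1913] dia 0.0281 ztop 0.0935 163
(461, 224) ctr [ 0.4636 -0.3109] dia 0.0582 ztop 0.0801 591
[0.44545317 0.10940422 0.12172101]
[0.352 0.125 0.05 ]
[0.364 0.041 0.05 ]
```

Request:
{"method": "servo_tool", "body": {
  "turn": [
    [0, 0, 0],
    [0, 0, 0],
    [0, 0, 0],
    [0, 0, 0],
    [0, 0, 0],
    [0, 0, 0],
    [0, 0, 0],
    [0, 0, 0]
  ],
  "slide": [
    [0, 0, -0.8],
    [0, 0, -1.6],
    [0, 0, -2.4],
    [0, 0, -3.0],
    [0, 0, -3.4],
    [0, 0, -3.4],
    [0, 0, -3.4],
    [0, 0, -3.4]
  ],
  "hand": [0.8, 0.8, 0.8, 0.8, 0.7, 0.5, 0.3, 0.2],
  "squeeze": 55
}}

```text
clock: 16.12
tcp_pos: [0.4456, 0.1094, 0.0199]
orientation: [2.164, 2.277, 0.001]
contact_force: [0.6, 1.0, -3.7]
grip_width: 0.0363
gripper_force: 55.2
```

Request:
{"method": "servo_tool", "body": {
  "turn": [
    [0, 0, 0],
    [0, 0, 0],
    [0, 0, 0],
    [0, 0, 0]
  ],
  "slide": [
    [0, 0, 0],
    [0, 0, 0],
    [0, 0, 0],
    [0, 0, 0]
  ],
  "hand": [0.2, 0.2, 0.2, 0.2]
}}

```text
clock: 16.62
tcp_pos: [0.4456, 0.1094, 0.0198]
orientation: [2.164, 2.278, 0.001]
contact_force: [-0.9, -0.2, 6.8]
grip_width: 0.0363
gripper_force: 56.0
```

Request:
{"method": "servo_tool", "body": {
  "turn": [
    [0, 0, 0],
    [0, 0, 0],
    [0, 0, 0],
    [0, 0, 0],
    [0, 0, 0],
    [0, 0, 0],
    [0, 0, 0],
    [0, 0, 0]
  ],
  "slide": [
    [0, 0, 0.4],
    [0, 0, 1.2],
    [0, 0, 2.2],
    [0, 0, 3.2],
    [0, -0.2, 4.0],
    [0.3, -0.8, 4],
    [0.8, -1.7, 4],
    [1.5, -2.7, 4]
  ],
  "hand": [0.2, 0.2, 0.2, 0.2, 0.2, 0.2, 0.2, 0.2]
}}

```text
clock: 17.62
tcp_pos: [0.49, 0.028, 0.1398]
orientation: [-2.162, -2.278, -0.0]
contact_force: [0.4, 0.3, -2.8]
grip_width: 0.0366
gripper_force: 55.8
```

Request:
{"method": "servo_tool", "body": {
  "turn": [
    [0, 0, 0],
    [0, 0, 0],
    [0, 0, 0],
    [0, 0, 0],
    [0, 0, 0],
    [0, 0, 0],
    [0, 0, 0],
    [0, 0, 0]
  ],
  "slide": [
    [0.7, -1.1, 0],
    [1.5, -2.2, 0],
    [2.5, -3.2, 0],
    [3.5, -4.0, 0],
    [4.5, -4.5, 0],
    [5.1, -4.65, 0],
    [5.31, -4.65, 0],
    [5.31, -4.65, 0]
  ],
  "hand": [0.2, 0.2, 0.2, 0.2, 0.2, 0.2, 0.2, 0.2]
}}

```text
clock: 18.62
tcp_pos: [0.6491, -0.1105, 0.1393]
orientation: [-2.163, -2.278, 0.001]
contact_force: [-1.4, -0.4, -3.6]
grip_width: 0.0364
gripper_force: 55.8
```

Request:
{"method": "servo_tool", "body": {
  "turn": [
    [0, 0, 0],
    [0, 0, 0],
    [0, 0, 0],
    [0, 0, 0],
    [0, 0, 0],
    [0, 0, 0]
  ],
  "slide": [
    [0, 0, -0.6],
    [0, 0, -1.4],
    [0, 0, -2.2],
    [0, 0, -2.8],
    [0, 0, -3.2],
    [0, 0, -3.3]
  ],
  "hand": [0.2, 0.2, 0.2, 0.2, 0.2, 0.2]
}}

```text
clock: 19.38
tcp_pos: [0.6492, -0.1111, 0.0397]
orientation: [-2.163, -2.277, 0.001]
contact_force: [0.3, -0.6, -2.6]
grip_width: 0.0367
gripper_force: 55.8
```

Request:
{"method": "servo_tool", "body": {
  "turn": [
    [0, 0, 0],
    [0, 0, 0],
    [0, 0, 0],
    [0, 0, 0],
    [0, 0, 0]
  ],
  "slide": [
    [0, 0, -0.06],
    [0, 0, -0.12],
    [0, 0, -0.17],
    [0, 0, -0.21],
    [0, 0, -0.21]
  ],
  "hand": [0.2, 0.2, 0.2, 0.2, 0.2]
}}

```text
clock: 20.0
tcp_pos: [0.6496, -0.1112, 0.0342]
orientation: [-2.164, -2.278, -0.0]
contact_force: [0.2, -1.0, -3.9]
grip_width: 0.0365
gripper_force: 55.8
```

Request:
{"method": "servo_tool", "body": {
  "turn": [
    [0, 0, 0],
    [0, 0, 0],
    [0, 0, 0]
  ],
  "slide": [
    [0, 0, -0.03],
    [0, 0, -0.05],
    [0, 0, -0.05]
  ],
  "hand": [0.2, 0.2, 0.2]
}}

```text
clock: 20.38
tcp_pos: [0.6498, -0.1112, 0.0339]
orientation: [-2.164, -2.277, -0.001]
contact_force: [-3.6, 1.4, 7.0]
grip_width: 0.0367
gripper_force: 57.0
```

Request:
{"method": "servo_tool", "body": {
  "turn": [
    [0, 0, 0],
    [0, 0, 0],
    [0, 0, 0],
    [0, 0, 0],
    [0, 0, 0],
    [0, 0, 0],
    [0, 0, 0],
    [0, 0, 0]
  ],
  "slide": [
    [0, 0, 0],
    [0, 0, 0],
    [0, 0, 0],
    [0, 0, 0],
    [0, 0, 0.4],
    [0, 0, 1.4],
    [0, 0, 2.6],
    [0, 0, 3.5]
  ],
  "hand": [0.5, 0.6, 0.75, 0.9, 1, 1, 1, 1]
}}

```text
clock: 21.38
tcp_pos: [0.6502, -0.1115, 0.1402]
orientation: [2.163, 2.276, 0.002]
contact_force: [1.2, 0.5, -0.2]
grip_width: 0.0857
gripper_force: 0.0
```

Request:
{"method": "servo_tool", "body": {
  "turn": [
    [0, 0, 0],
    [0, 0, 0],
    [0, 0, 0],
    [0, 0, 0],
    [0, 0, 0],
    [0, 0, 0],
    [0, 0, 0],
    [0, 0, 0]
  ],
  "slide": [
    [-0.8, -0.8, 0],
    [-2, -2, 0],
    [-3.2, -3.3, 0],
    [-4.4, -4.6, 0],
    [-5.4, -5.8, -0.1],
    [-6, -6.4, -0.3],
    [-6.2, -6.68, -0.6],
    [-6.2, -6.68, -0.6]
  ],
  "hand": [1, 1, 1, 1, 1, 1, 1, 1]
}}

```text
clock: 22.38
tcp_pos: [0.4636, -0.3114, 0.1194]
orientation: [-2.164, -2.277, -0.0]
contact_force: [-0.5, 0.3, 0.2]
grip_width: 0.0854
gripper_force: 0.0
```

Run:
```python
from h import *
p,d=save("top","top3")
stakes(p,d,[(334,140),(403,139),(369,139)]); print(r.get_obs()["tcp_pos"])
```

```text
(334, 140) ctr [ 0.6466 -0.0309] dia 0.0477 ztop 0.0939 404
(403, 139) ctr [ 0.6526 -0.1912] dia 0.0278 ztop 0.094 162
(369, 139) ctr [ 0.6495 -0.1093] dia 0.0374 ztop 0.0929 268
[ 0.46442074 -0.31078581  0.11957596]
```

Request:
{"method": "servo_tool", "body": {
  "turn": [
    [0, 0, 0],
    [0, 0, 0],
    [0, 0, 0],
    [0, 0, 0],
    [0, 0, 0],
    [0, 0, 0],
    [0, 0, 0],
    [0, 0, 0]
  ],
  "slide": [
    [0, 0, -0.8],
    [0, 0, -1.6],
    [0, 0, -2.4],
    [0, 0, -3.0],
    [0, 0, -3.45],
    [0, 0, -3.45],
    [0, 0, -3.45],
    [0, 0, -3.45]
  ],
  "hand": [1, 1, 1, 1, 1, 0.8, 0.6, 0.4],
  "squeeze": 65
}}

```text
clock: 23.42
tcp_pos: [0.464, -0.3119, 0.0169]
orientation: [2.163, 2.276, 0.0]
contact_force: [-0.3, -1.1, -0.8]
grip_width: 0.0566
gripper_force: 70.4
```

Request:
{"method": "servo_tool", "body": {
  "turn": [
    [0, 0, 0],
    [0, 0, 0],
    [0, 0, 0],
    [0, 0, 0]
  ],
  "slide": [
    [0, 0, 0],
    [0, 0, 0],
    [0, 0, 0],
    [0, 0, 0]
  ],
  "hand": [0.4, 0.4, 0.4, 0.4]
}}

```text
clock: 23.92
tcp_pos: [0.464, -0.312, 0.0168]
orientation: [2.163, 2.277, 0.001]
contact_force: [-1.6, 0.5, 5.3]
grip_width: 0.0564
gripper_force: 71.0
```

Request:
{"method": "servo_tool", "body": {
  "turn": [
    [0, 0, 0],
    [0, 0, 0],
    [0, 0, 0],
    [0, 0, 0],
    [0, 0, 0],
    [0, 0, 0],
    [0, 0, 0],
    [0, 0, 0]
  ],
  "slide": [
    [0, 0, 0.4],
    [0, 0, 1.2],
    [0, 0, 2.2],
    [0, 0, 3.2],
    [0, 0.2, 4.0],
    [0, 0.8, 4],
    [0.2, 1.8, 4],
    [0.5, 3, 4]
  ],
  "hand": [0.4, 0.4, 0.4, 0.4, 0.4, 0.4, 0.4, 0.4]
}}

```text
clock: 24.92
tcp_pos: [0.4771, -0.2195, 0.1347]
orientation: [-2.163, -2.275, 0.002]
contact_force: [1.1, -0.2, -5.1]
grip_width: 0.0564
gripper_force: 71.1
```

Request:
{"method": "servo_tool", "body": {
  "turn": [
    [0, 0, 0],
    [0, 0, 0],
    [0, 0, 0],
    [0, 0, 0],
    [0, 0, 0],
    [0, 0, 0],
    [0, 0, 0],
    [0, 0, 0]
  ],
  "slide": [
    [0.3, 1.3, 0],
    [0.7, 2.6, 0],
    [1.2, 3.9, 0],
    [1.8, 5.2, 0],
    [2.5, 6.5, 0],
    [3.3, 7.6, 0],
    [4.1, 8.4, 0],
    [4.8, 8.85, 0]
  ],
  "hand": [0.4, 0.4, 0.4, 0.4, 0.4, 0.4, 0.4, 0.4]
}}

```text
clock: 25.92
tcp_pos: [0.6213, 0.0476, 0.1339]
orientation: [-2.158, -2.279, 0.003]
contact_force: [-0.0, -0.1, -6.3]
grip_width: 0.0562
gripper_force: 71.0
```

Request:
{"method": "servo_tool", "body": {
  "turn": [
    [0, 0, 0],
    [0, 0, 0],
    [0, 0, 0]
  ],
  "slide": [
    [0.62, 0.17, 0],
    [0.62, 0.17, 0],
    [0.62, 0.17, -0.3]
  ],
  "hand": [0.4, 0.4, 0.4]
}}

```text
clock: 26.3
tcp_pos: [0.6399, 0.0491, 0.1262]
orientation: [-2.163, -2.277, 0.002]
contact_force: [0.3, -0.9, -5.5]
grip_width: 0.0562
gripper_force: 71.3
```

Request:
{"method": "servo_tool", "body": {
  "turn": [
    [0, 0, 0],
    [0, 0, 0],
    [0, 0, 0],
    [0, 0, 0],
    [0, 0, 0],
    [0, 0, 0],
    [0, 0, 0]
  ],
  "slide": [
    [0.03, 0, -0.6],
    [0.03, 0, -1.4],
    [0.03, 0, -2.1],
    [0.03, 0, -2.6],
    [0.03, 0, -2.8],
    [0.03, 0, -2.9],
    [0.03, 0, -2.9]
  ],
  "hand": [0.4, 0.4, 0.4, 0.4, 0.4, 0.4, 0.4]
}}

```text
clock: 27.18
tcp_pos: [0.6426, 0.049, 0.0406]
orientation: [2.164, 2.277, 0.001]
contact_force: [-0.3, -0.4, -5.5]
grip_width: 0.0562
gripper_force: 71.2
```

Request:
{"method": "servo_tool", "body": {
  "turn": [
    [0, 0, 0],
    [0, 0, 0],
    [0, 0, 0],
    [0, 0, 0],
    [0, 0, 0],
    [0, 0, 0]
  ],
  "slide": [
    [-0.03, 0, -0.1],
    [-0.03, 0, -0.18],
    [-0.03, 0, -0.24],
    [-0.03, 0, -0.28],
    [-0.03, 0, -0.31],
    [-0.03, 0, -0.31]
  ],
  "hand": [0.4, 0.4, 0.4, 0.4, 0.4, 0.4]
}}

```text
clock: 27.92
tcp_pos: [0.6414, 0.049, 0.031]
orientation: [2.164, 2.277, 0.0]
contact_force: [0.4, 0.3, -5.7]
grip_width: 0.0564
gripper_force: 71.4
```

Request:
{"method": "servo_tool", "body": {
  "turn": [
    [0, 0, 0],
    [0, 0, 0],
    [0, 0, 0]
  ],
  "slide": [
    [0, 0, -0.03],
    [0, 0, -0.05],
    [0, 0, -0.05]
  ],
  "hand": [0.4, 0.4, 0.4]
}}

```text
clock: 28.3
tcp_pos: [0.6413, 0.049, 0.0309]
orientation: [-2.164, -2.277, -0.001]
contact_force: [-5.3, -0.0, 8.8]
grip_width: 0.0565
gripper_force: 72.9
```

In contact. I'll release it, rise and back away.

Request:
{"method": "servo_tool", "body": {
  "turn": [
    [0, 0, 0],
    [0, 0, 0],
    [0, 0, 0],
    [0, 0, 0],
    [0, 0, 0],
    [0, 0, 0],
    [0, 0, 0],
    [0, 0, 0]
  ],
  "slide": [
    [0, 0, 0],
    [0, 0, 0],
    [0, 0, 0],
    [0, 0, 0],
    [0, 0, 0.4],
    [0, 0, 1.4],
    [0, 0, 2.6],
    [0, 0, 4]
  ],
  "hand": [0.75, 0.85, 0.95, 1, 1, 1, 1, 1]
}}

```text
clock: 29.3
tcp_pos: [0.641, 0.0489, 0.151]
orientation: [-2.164, -2.277, 0.0]
contact_force: [0.8, 0.6, 1.0]
grip_width: 0.0855
gripper_force: 0.0
```

Request:
{"method": "servo_tool", "body": {
  "turn": [
    [0, 0, 0],
    [0, 0, 0],
    [0, 0, 0],
    [0, 0, 0],
    [0, 0, 0],
    [0, 0, 0],
    [0, 0, 0],
    [0, 0, 0]
  ],
  "slide": [
    [-0.6, 0.4, 0.4],
    [-1.5, 1.2, 1],
    [-2.5, 2.4, 1.5],
    [-3.5, 3.6, 2],
    [-4.2, 4.8, 2],
    [-4.6, 5.8, 2],
    [-4.6, 6, 2],
    [-4.6, 6, 2]
  ],
  "hand": [1, 1, 1, 1, 1, 1, 1, 1]
}}

```text
clock: 30.3
tcp_pos: [0.5038, 0.2285, 0.2099]
orientation: [2.164, 2.277, 0.001]
contact_force: [1.0, -0.3, 0.4]
grip_width: 0.0852
gripper_force: 0.0
```

Run:
```python
from h import *
p,d=save("top","top4"); save("side","side4")
stakes(p,d,[(299,142),(334,140),(369,139),(403,139)]); print(r.get_obs()["tcp_pos"])
```

```text
(299, 142) ctr [0.6442 0.0572] dia 0.0771 ztop 0.0938 579
(334, 140) ctr [ 0.6467 -0.0166] dia 0.0737 ztop 0.0931 408
(369, 139) ctr [ 0.6499 -0.1095] dia 0.0377 ztop 0.0936 266
(403, 139) ctr [ 0.6527 -0.1912] dia 0.0276 ztop 0.0918 163
[0.50403618 0.22734187 0.20965065]
```

View pics/side4.png

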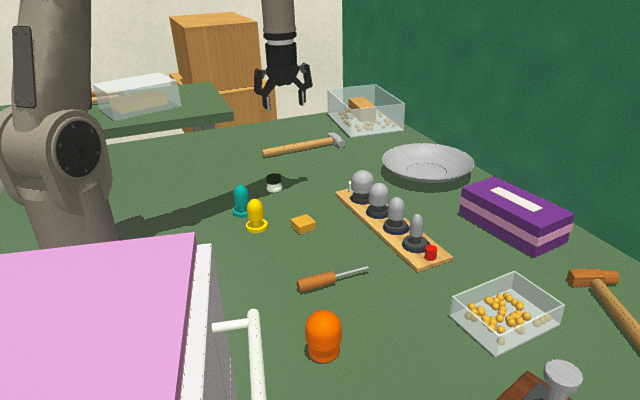

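The side view shows all four stakes upright on the strip, the smallest by the red post at (431,252) and the largest by the white post near (355,185). The first two fits picked up parts of their neighbours, so I'll refit those from the saved frame with a tighter radius.

Run:
```python
from h import *
d=np.load("pics/top4.npz")["d"]; P=cloud("top",d); ok=True
for g,rr in [((.6415,.0487),.036),((.6458,-.0313),.034)]:
    m=(np.hypot(P[...,0]-g[0],P[...,1]-g[1])<rr)&(P[...,2]>.05)&(P[...,2]<.13)&(d>0)
    c,rad=cv2.minEnclosingCircle(P[m][:,:2].astype(np.float32)); e=np.hypot(c[0]-g[0],c[1]-g[1]); print(c,2*rad,e); ok&=e<.006
if ok: print(r.hand_in())
```

```text
(0.64178466796875, 0.04777270928025246) 0.05779675394296646 0.0009700020264732397
(0.6462593078613281, -0.031216377392411232) 0.04847010597586632 0.000466858064059864
the job is handed in; nothing more can be done
None
```

All four stakes stand upright and free on their pads, in order from the 28 mm head by the red post to the 58 mm by the white post, each within about 2 mm of its pad's centre; I handed the job in at about 30 s, and no verdict came back.

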